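Lift a freshly oiled block with tongs

TASK

The small wooden block inside the green feeder has just been oiled, so the gripper must never touch it. Press the feeder's yellow paddle steadily all the way down to its stop, which pushes the block out onto the plate, then take the tongs by their blue grips, close their jaws on the block and lift it about 15 cm above the bench. Finish while still holding the block up there in the tongs, steady, and leave the other things on the bench where they lie.

Things in the scene. Friction and masses are not known exactly. Their poses are not given: they have to be found in the camera images.
- feeder: Feeder fixed to the bench: grey base plate 6 mm thick (x -140 to +95, y -116 to +54 mm) with a green housing (x 0 to +101, y -32 to +32 mm, 68 mm high). Origin: on the bench under the middle of the housing's mouth; z up. The block comes out to -x onto the plate; the paddle is on the housing's -y side.
- paddle (a joint): Yellow spring paddle 110x58 mm right of the housing, hinged at its far end along feeder y at x +80, z 38 mm. 0 = rest, free end sloping up 0.15 rad toward feeder -x; 0.30 rad = down on its stop. 3 N at the pad starts it, 7 N at the stop; springs back when let go. Drives a pusher that slides the block out, 90 mm in all; the block stays out.
- paddle_pad (a point): Where to press, from above with closed fingertips: top of the black ribbed 45x50 mm pad near the paddle's free end, centred 84 mm from the hinge. 55 mm above the bench at rest, 30 mm when fully down (the point moves with the paddle).
- block: Dark wooden block 34x60x34 mm, about 40 g. Origin: centre of its underside; own y along its 60 mm length, z up. Starts inside the feeder, length along feeder x, underside on the plate at z = 6 mm. Pushed out, its centre stops about 52 mm in front of the mouth (feeder x -0.052), a little farther if pressed fast.
- tongs: Spring tongs 195 mm long, 75 g, lying flat. Origin: midway between the blue grips, on the underside; +x from the round pivot (x -92 mm) to the jaws, z up. Grips 30 mm high, x -20 to +16 mm between two 3 mm finger stops. Width over the grips / gap of the jaws inside: open 61/60 mm, 56/50 half open for carrying, 47/34 on the block, 30/2 shut. Squeeze across y: 8 N a side to start, 14 N at the block.
- tongs_left: The arm of the tongs on its +y side, with its grip and jaw; origin on the arm's own hinge at the pivot end.
- tongs_right: The arm of the tongs on its -y side, with its grip and jaw; origin on the arm's own hinge at the pivot end.
- tongs_jaws (a point): Point midway between the rubber-faced jaws, 70 mm ahead (+x) of the tongs' origin and 11 mm above their underside. Jaws 36 mm long (tongs x +52 to +88 mm), 22 mm high (from the underside up).
- screwdriver: Bystander: screwdriver with red handle, 30x187x33 mm, origin under its centre. Leave alone.
- spring_clamp: Bystander: orange spring clamp lying flat, 67x117x22 mm, origin under its centre. Leave alone.
- tape_measure: Bystander: dark tape measure, 36x72x62 mm, origin under its centre. Leave alone.

How it is judged:
By the outcome, as a careful person would: the job done as asked, in the order asked, and still so for the second after the job is handed in, while the arm keeps its last pose, push and grip.
It also fails if it takes over 51 s, if anything falls off the work surface, if the arm or the gripper's body presses on something with over 40 N, if the wrist force passes 120 N, or if a joint passes its speed limit or range.

ROBOT

A 6-joint arm with a two-finger parallel gripper is mounted at the origin on a cart in front of the work surface, level with it; the furniture and walls round the work are solid. World frame = base frame: x ahead of the robot, y to its left, z up, the work surface at z = 0. Lengths are in m, angles in rad, forces in N, time in s.
With the tool pointing down it reaches from about 0.3 to 0.875 m from the base axis. Payload 6.4 kg.
Tool frame: the origin (TCP) lies at the very end of the fingers, on their centre line; the grasp point (between the pads) lies 19 mm behind it (arm.pinch_z is the distance from the TCP to the grasp point, in m); z points along the fingers, y is the direction in which the jaws open and shut (so a half turn about z gives the same grasp; the last joint's range is limited). The gripper opens to 88 mm and grips with 3 to 60 N. Pads are 18 mm wide; open, the fingers measure 123 mm over their backs; the gripper's body (75 mm by 187 mm) begins 45 mm behind the grasp point.
Start: joints at [0.968, 0.181, 1.607, -0, 1.354, -0.206], TCP at [0.222, 0.53, 0.239] pointing down, gripper open.
Joint ranges: [-2.99, 2.99], [-0.89, 2.07], [0.3, 2.58], [-1.14, 4.28], [0, 2.63], [-3.12, 3.12]. Speed limits (rad/s): [2.57, 2.57, 3.01, 3.14, 3.14, 3.14].

INTERFACE

Orientations are given as a unit quaternion [x, y, z, w].
In Python, from cell import arm gives the robot as it stands. The module is installed in compiled form; this text tells all that it offers.
- The arm moves only by the tool carry_out, never from a script. Its argument "series" is text: rows parted by semicolons, each of 7 numbers parted by spaces: the finger opening in mm, from 0 to 88.1, then the shift along the world's x, y, z in mm, then the turn, a rotation vector about the world's x, y, z in degrees. In form: claw tx ty tz ax ay az; .... A call has 1 to 8 rows; each row shifts and turns the pose as measured when the row begins; what a row does not reach is not made up. A row lasts 1/8 s, in which the tool goes at most 62.5 mm and 10.7 degrees, less where a joint would pass 70% of its speed; a pose out of reach is approached as far as the arm can. A call with a gripper value outside its range is refused whole. The fingers move at their own pace and stop on an object; "force" is the grip in N (left out, the last holds). Time passes only in rows, so rows that do not move let the fingers close. It gives the time, the measured TCP pose, the force and the opening at its end, in the units of the state.
- arm.get_state(): the state, without advancing time (a new reading comes with each control period).
- arm.capture(name): name is "side" or "top"; returns a dict with "img" (480x640x3 uint8, red, green, blue), "depth" (480x640 float32, m along the optical axis (not along the pixel's ray), 0 where there is no reading), "fov_y" (degrees; the focal length in pixels is half the picture's height over the tangent of half this angle, whatever the lens; pixels are square), "cx", "cy" (the principal point, pixels), "dist" ([k1, k2, p1, p2, k3] as OpenCV has them; the pictures are not rectified), "rvec" (rotation vector, rad) and "tvec" (3), from world to camera coordinates, as OpenCV has them. Camera axes: x right, y down, z forward; pixel columns grow to the right and rows downward; lengths in m; the calibration is good to about 2 mm. A picture is of the moment at which its call begins.
- arm.sign_off(): hands the job in, once; it reports no verdict.
The state is a dict: "clock": time; "joint_pos": joint angles; "joint_vel": joint speeds; "joint_efforts": joint torques, N m; "tcp_pos": TCP position; "orientation": TCP orientation; "ft_force": force on the tool from outside, world axes, zero at the start; "ft_torque": the same for the moment, N m; "width": finger opening in m.
Only numpy, scipy, OpenCV 4.12 (cv2) and the standard library are available. Lean on these libraries where they do the work, as an engineer would, in place of code of your own. Each camera call takes 0.05 s, during which the arm holds its last target. There are 200 camera calls.

## Working session

There is one attempt and no reset: what is moved stays moved. The work goes in short steps, Python scripts to look and compute and a tool call to move; the robot and the scene stay as the last step left them, time stands still between calls to the robot, and variables do not carry over. Pictures are saved under pics/ and viewed, on a budget of 10 in all, crops included, one or two more only if the job needs it, and the job is handed in when it is done.

Besides the shell and the picture viewer there is one more tool, called by a JSON object that holds its "name" and its "arguments". carry_out: Moves the arm, as the interface text tells. Its arguments: {"type":"object","properties":{"series":{"type":"string"},"force":{"type":"number"}},"required":["series"]}

```bash
mkdir -p pics; cat > h.py <<'E'
import numpy as np, cv2
from cell import arm
def cam(n):
    c=arm.capture(n); H=c["img"].shape[0]; f=H/2/np.tan(np.radians(c["fov_y"])/2)
    c["K"]=np.array([[f,0,c["cx"]],[0,f,c["cy"]],[0,0,1]]); c["R"]=cv2.Rodrigues(np.array(c["rvec"],float))[0]
    c["D"]=np.array(c["dist"],float); c["t"]=np.array(c["tvec"],float).reshape(3); return c
def save(c,name): cv2.imwrite("pics/"+name,c["img"][:,:,::-1])
def onplane(c,px,z):
    u=cv2.undistortPoints(np.array(px,float).reshape(-1,1,2),c["K"],c["D"]).reshape(-1,2)
    d=np.c_[u,np.ones(len(u))]@c["R"]; o=-c["R"].T@c["t"]
    return o+d*((z-o[2])/d[:,2])[:,None]
def cloud(c,mask):
    v,u=np.nonzero(mask&(c["depth"]>0)); n=cv2.undistortPoints(np.c_[u,v].astype(float).reshape(-1,1,2),c["K"],c["D"]).reshape(-1,2)
    d=c["depth"][v,u][:,None]; return (np.c_[n,np.ones(len(n))]*d-c["t"])@c["R"]
E
python3 - <<'E'
from h import *
a=cam("top");b=cam("side")
cv2.imwrite("pics/top.png",a["img"][:,:,::-1]);cv2.imwrite("pics/side.png",b["img"][:,:,::-1])
for c in(a,b): print(-c["R"].T@c["t"],c["R"][2],c["dist"],(c["depth"]>0).mean())
print(arm.get_state())
E
```

```text
[0.31985221 0.12844724 1.14062453] [ 0.19061445 -0.02059993 -0.98144881] [-0.00857616  0.          0.          0.          0.        ] 0.9962467447916666
[0.05000674 1.15757015 0.82037511] [ 0.36132824 -0.76160271 -0.53796209] [-0.13712461  0.          0.          0.          0.        ] 0.995908203125
{'clock': 0.1, 'joint_pos': array([ 9.67715924e-01,  1.81468718e-01,  1.60788397e+00, -4.12504819e-05,
        1.35382687e+00, -2.06314853e-01]), 'joint_vel': array([ 0.00069096, -0.00019988, -0.00193863, -0.00173383,  0.00101356,
       -0.0007731 ]), 'joint_efforts': array([ 1.22558791e-03, -4.34823060e+01, -3.42696476e+01,  7.04909395e-02,
        3.39026051e-02, -5.74518344e-05]), 'tcp_pos': array([0.22192462, 0.52992301, 0.23791076]), 'orientation': array([ 1.97079653e-01,  9.80387158e-01, -7.37289738e-04, -2.93904067e-04]), 'ft_force': array([ 0.1547406 , -0.94198688,  0.04469487]), 'ft_torque': array([ 0.02471165, -0.02206377,  0.00511497]), 'width': 0.08773282816322751}
```

View pics/top.png

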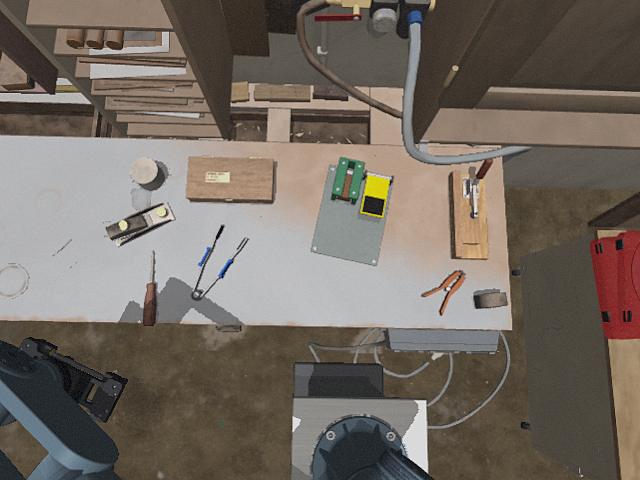

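View pics/side.png

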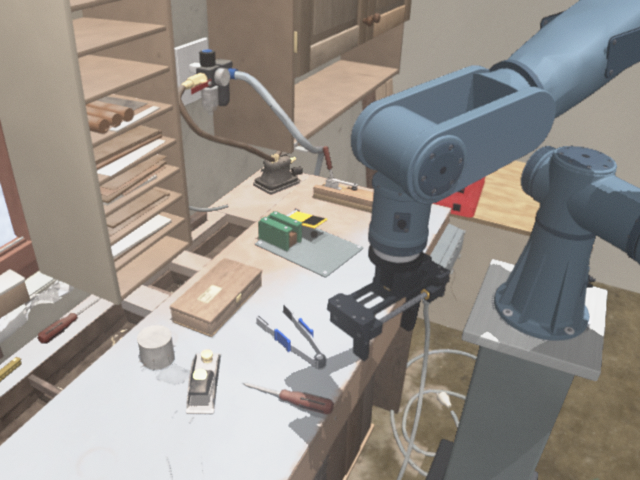

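The top view shows the feeder housing at about (348,180), with the plate extending down from it. The black pad is at (374,206). The tongs' grips are at (205,256) and (226,268), the pivot at (197,295) and the jaws at (220,230) and (243,242). The side view shows no obstacles directly above them.

```bash
python3 - <<'E'
from h import *
c=cam("top"); hsv=cv2.cvtColor(c["img"],cv2.COLOR_RGB2HSV); h,s,v=cv2.split(hsv)
yy,xx=np.mgrid[:480,:640]
def rg(x0,x1,y0,y1): return (xx>=x0)&(xx<x1)&(yy>=y0)&(yy<y1)
yel=(h>22)&(h<35)&(s>150)&rg(340,410,150,240)
gr=(h>60)&(h<90)&(s>90)&rg(310,380,140,220)
blk=(v<60)&rg(355,390,190,222)
blue=(h>100)&(h<125)&(s>130)&(v>60)&rg(185,255,220,300)
for n,m in(("yel",yel),("green",gr),("pad",blk)):
    P=cloud(c,m); r=cv2.minAreaRect((P[:,:2]*1000).astype(np.float32)); print(n,m.sum(),P.mean(0).round(4),np.percentile(P[:,2],[5,50,95]).round(4),r)
n,l,st,ce=cv2.connectedComponentsWithStats(blue.astype(np.uint8))
for i in range(1,n):
    if st[i,4]>15:
        P=cloud(c,l==i); print("blue",st[i],ce[i],P.mean(0).round(4),np.percentile(P[:,2],[5,50,95]).round(4),onplane(c,[ce[i]],.03).round(4))
# anything raised by 8..60 mm around the tongs (pivot, jaws)
m=rg(185,255,220,305); P=cloud(c,m); print("bench z",np.median(P[:,2]))
print("corners plate",onplane(c,[[311,252],[378,265]],.006).round(4))
cv2.imwrite("pics/crop.png",cv2.hconcat([cv2.resize(c["img"][130:280,300:400,::-1],None,fx=4,fy=4,interpolation=2),cv2.resize(c["img"][210:310,175:265,::-1],(400,600),interpolation=2)]))
E
```

```text
yel 582 [ 0.6484 -0.0353  0.0472] [0.0406 0.0481 0.0574] ((640.072265625, -36.78130340576172), (61.69575119018555, 112.12333679199219), 78.51461029052734)
green 678 [0.6738 0.0348 0.0657] [0.0389 0.0685 0.0721] ((679.9390869140625, 33.053367614746094), (63.48194885253906, 106.788330078125), 77.02375793457031)
pad 305 [ 0.6098 -0.027   0.0567] [0.0524 0.0565 0.0611] ((613.0211181640625, -16.648590087890625), (69.98209381103516, 43.59499740600586), 79.5539779663086)
blue [198 248  12  18  45] [203.91111111 256.93333333] [0.477  0.3816 0.0295] [0.0253 0.0297 0.0345] [[0.4769 0.3815 0.03  ]]
blue [219 260  13  18  51] [224.52941176 268.15686275] [0.4508 0.3303 0.0289] [0.021  0.0298 0.0332] [[0.4506 0.3301 0.03  ]]
bench z 0.0007554783982371786
corners plate [[ 0.4986  0.1214  0.006 ]
 [ 0.4695 -0.0465  0.006 ]]
```

View pics/crop.png

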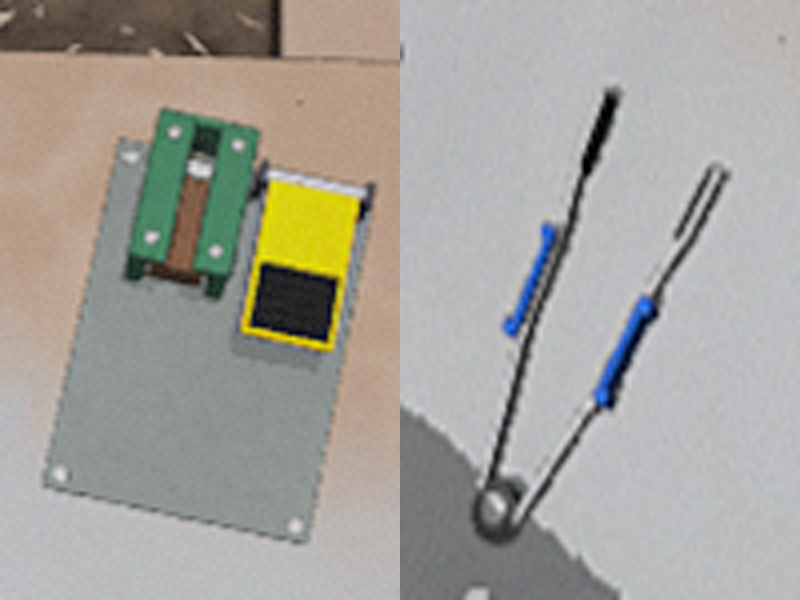

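The crop shows the feeder (mouth toward the robot, pad centre at about px (373.5,206)) and the tongs (pivot at about px (197,295)). From the plate corners the feeder origin is about (0.627,0.044) with yaw −9.8°. I'll check the pad and the tongs axis by ray casting, and start moving with the fingers closed.

```bash
python3 - <<'E'
from h import *
c=cam("top")
print("pad",onplane(c,[[373.5,205.7]],.055).round(4))
p=onplane(c,[[196.8,294.7]],.02)[0]; 
g=lambda x,y:[175+x*90/400,210+y/6]
L=onplane(c,[g(131,278)],.03)[0];R=onplane(c,[g(227,352)],.03)[0]
jl=onplane(c,[g(201,132)],.022)[0];jr=onplane(c,[g(303,203)],.022)[0]
for n,x in zip("pLR",(p,L,R)):print(n,x.round(4))
m=(L+R)/2;j=(jl+jr)/2;print("mid",m,"jaws",j,jl,jr)
for a,b in((p,m),(p,j)): d=b-a;print(np.hypot(*d[:2]),np.degrees(np.arctan2(d[1],d[0])))
d=L-R;print("y dir",np.degrees(np.arctan2(d[1],d[0])),np.hypot(*d[:2]))
E
```

```text
pad [[ 0.609  -0.0289  0.055 ]]
p [0.386  0.3949 0.02  ]
L [0.4784 0.3803 0.03  ]
R [0.4494 0.3263 0.03  ]
mid [0.46393448 0.35326782 0.03      ] jaws [0.52696727 0.31819859 0.022     ] [0.54118211 0.34723913 0.022     ] [0.51275242 0.28915806 0.022     ]
0.08835247495362834 -28.12054439715815
0.16047849166341882 -28.5562887775438
y dir 61.78084725404553 0.06127248201941193
```

{"name": "carry_out", "arguments": {"series": "0 35 -51 0 0 0 0; 0 35 -51 0 0 0 0; 0 35 -51 0 0 0 0; 0 35 -51 0 0 0 0; 0 35 -51 0 0 0 0; 0 35 -51 0 0 0 0; 0 35 -51 0 0 0 0; 0 35 -51 0 0 0 0", "force": 30}}

```text
clock: 1.2
tcp_pos: [0.502, 0.117, 0.2379]
orientation: [0.193, 0.981, 0.0, 0.001]
ft_force: [0.7, 0.6, 0.2]
width: 0.0102
```

{"name": "carry_out", "arguments": {"series": "0 36 -49 0 0 0 0; 0 36 -49 0 0 0 0; 0 36 -48 0 0 0 0; 0 0 0 -40 0 0 0; 0 0 0 -50 0 0 0; 0 0 0 -50 0 0 0; 0 0 0 -15 0 0 0; 0 0 0 0 0 0 0"}}

```text
clock: 2.2
tcp_pos: [0.615, -0.0402, 0.0797]
orientation: [0.197, 0.98, 0.0, 0.003]
ft_force: [0.9, 0.3, -0.2]
width: 0.0004
```

```bash
python3 - <<'E'
from h import *
s=arm.get_state();print(s["tcp_pos"],s["width"])
for n in("top","side"):
    c=cam(n); 
    if n=="side": save(c,"s2.png"); i=cv2.resize(c["img"][170:320,220:420,::-1],(800,600),interpolation=2); cv2.imwrite("pics/s2c.png",i)
E
```

```text
[ 0.61497254 -0.04019479  0.07968339] 0.0004115439345621346
```

View pics/s2c.png

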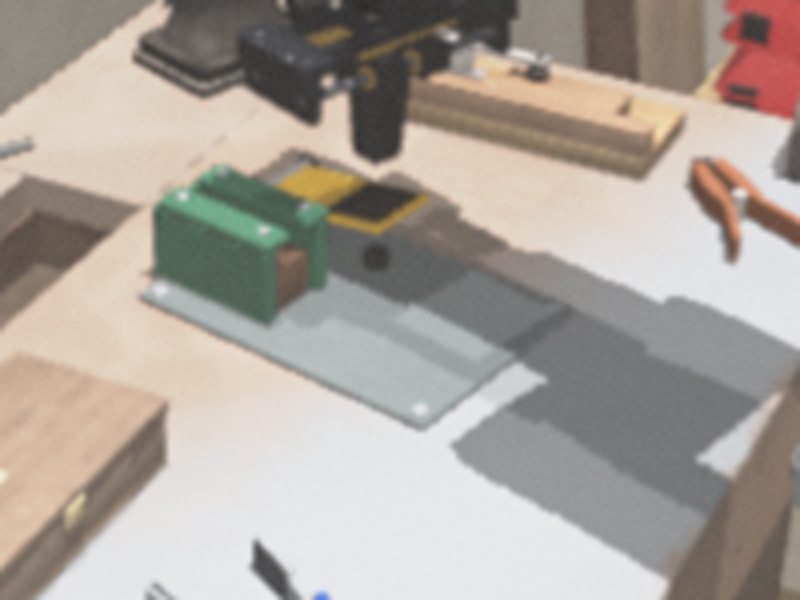

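The closed fingertips (crop px 378,155) hang just above the pad (375,203). I'll correct by (−5,+11) mm and press slowly.

{"name": "carry_out", "arguments": {"series": "0 -5 11 0 0 0 0; 0 0 0 -10 0 0 0; 0 0 0 -6 0 0 0; 0 0 0 -4 0 0 0; 0 0 0 -3 0 0 0; 0 0 0 -3 0 0 0; 0 0 0 -3 0 0 0; 0 0 0 -3 0 0 0"}}

```text
clock: 3.3
tcp_pos: [0.6138, -0.0289, 0.0527]
orientation: [0.196, 0.981, 0.0, 0.008]
ft_force: [-2.6, -0.1, 5.4]
width: 0.0005
```

{"name": "carry_out", "arguments": {"series": "0 0 0 -3 0 0 0; 0 0 0 -3 0 0 0; 0 0 0 -3 0 0 0; 0 0 0 -3 0 0 0; 0 0 0 -3 0 0 0; 0 0 0 -3 0 0 0"}}

```text
clock: 4.05
tcp_pos: [0.6131, -0.0288, 0.0353]
orientation: [0.196, 0.981, -0.0, 0.007]
ft_force: [-4.4, 0.9, 7.3]
width: 0.0003
```

{"name": "carry_out", "arguments": {"series": "0 0 0 -3 0 0 0; 0 0 0 -2 0 0 0; 0 0 0 -2 0 0 0"}}

```text
clock: 4.42
tcp_pos: [0.6135, -0.0289, 0.03]
orientation: [0.196, 0.981, -0.0, 0.008]
ft_force: [-8.8, 1.9, 18.4]
width: 0.0002
```

{"name": "carry_out", "arguments": {"series": "0 0 0 -1 0 0 0; 0 0 0 0 0 0 0; 0 0 0 0 0 0 0"}}

```text
clock: 4.8
tcp_pos: [0.6134, -0.0289, 0.0311]
orientation: [0.195, 0.981, -0.0, 0.007]
ft_force: [-3.7, -0.8, 4.8]
width: 0.0005
```

{"name": "carry_out", "arguments": {"series": "0 0 0 4 0 0 0; 0 0 0 6 0 0 0; 0 0 0 6 0 0 0; 0 0 0 6 0 0 0; 0 0 0 8 0 0 0; 0 0 0 20 0 0 0; 0 0 0 50 0 0 0; 88 0 0 60 0 0 0"}}

```text
clock: 5.8
tcp_pos: [0.6103, -0.0282, 0.1931]
orientation: [0.196, 0.981, -0.0, 0.003]
ft_force: [1.3, 0.1, 0.3]
width: 0.0081
```

{"name": "carry_out", "arguments": {"series": "88 -20 52 0 0 0 0; 88 -20 52 0 0 0 0; 88 -20 52 0 0 0 0; 88 -20 52 0 0 0 0; 88 -20 52 0 0 0 0; 88 -20 52 0 0 0 0; 88 -20 52 0 0 0 0; 88 -10 20 0 0 0 0"}}

```text
clock: 6.8
tcp_pos: [0.4606, 0.3642, 0.2131]
orientation: [0.198, 0.98, 0.003, 0.016]
ft_force: [-0.4, 0.2, -0.3]
width: 0.0874
```

```bash
python3 - <<'E'
from h import *
s=arm.get_state();print(s["clock"],s["tcp_pos"],s["width"],s["ft_force"])
c=cam("top");save(c,"t3.png")
cv2.imwrite("pics/t3c.png",cv2.resize(c["img"][130:310,180:420,::-1],(800,600),interpolation=2))
E
```

```text
6.8 [0.46055214 0.36422627 0.21306249] 0.08741804953019129 [-0.35028688  0.15341872 -0.26834756]
```

View pics/t3c.png

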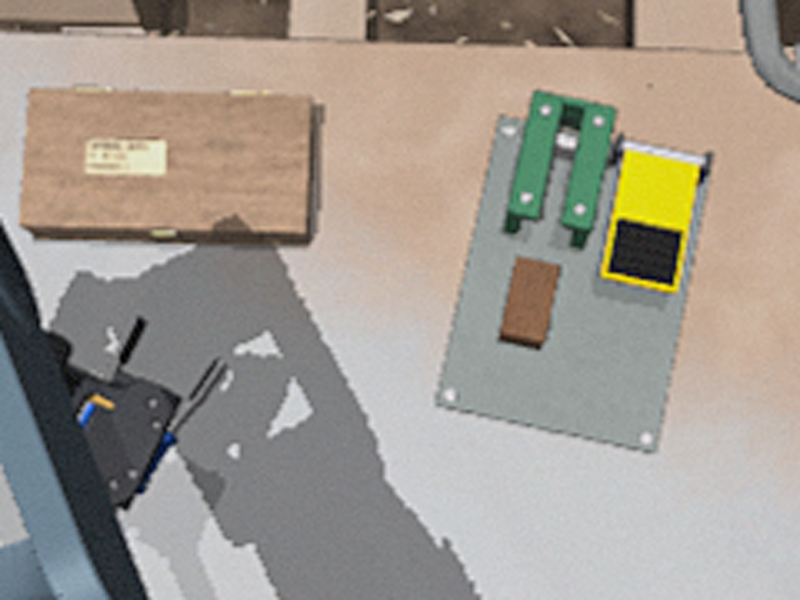

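The block is fully out on the plate (crop px 530,302), the paddle has sprung back and the tongs haven't moved. Next: measure the block, align over the tongs.

{"name": "carry_out", "arguments": {"series": "88 4 -11 0 0 0 -5.5; 88 0 0 -50 0 0 0; 88 0 0 0 0 0 0; 88 0 0 0 0 0 0"}}

```text
clock: 7.35
tcp_pos: [0.4653, 0.3557, 0.1689]
orientation: [0.245, 0.969, 0.005, 0.019]
ft_force: [0.3, 0.4, 0.3]
width: 0.0878
```

```bash
cat >> h.py <<'E'
def tool():
    from scipy.spatial.transform import Rotation as Ro
    s=arm.get_state(); M=Ro.from_quat(s["orientation"]).as_matrix()
    print(s["clock"],"tcp",s["tcp_pos"].round(4),"w",round(s["width"],4),"F",s["ft_force"].round(1),"yang",np.degrees(np.arctan2(M[1,1],M[0,1])).round(2),"z",M[:,2].round(4)); return s
E
python3 - <<'E'
from h import *
tool()
c=cam("top");hsv=cv2.cvtColor(c["img"],cv2.COLOR_RGB2HSV);h,s,v=cv2.split(hsv)
m=((h<20)&(s>80)).astype(np.uint8); m[:205]=0;m[240:]=0;m[:,:322]=0;m[:,355:]=0
r=cv2.minAreaRect(np.argwhere(m)[:,::-1].astype(np.float32));print(r,m.sum())
P=cloud(c,m>0);T=P[P[:,2]>.036];print(np.percentile(P[:,2],[5,50,95]),T.mean(0),cv2.minAreaRect((T[:,:2]*1000).astype(np.float32)))
q=cv2.boxPoints(r);print(onplane(c,q,.04).round(4))
o=np.array([.6272,.0441]);a=np.radians(-9.8);F=np.array([[np.cos(a),np.sin(a)],[-np.sin(a),np.cos(a)]])
print("feeder xy",F@(T[:,:2].mean(0)-o))
c=cam("side");save(c,"s3.png");cv2.imwrite("pics/s3c.png",cv2.resize(c["img"][250:400,220:420,::-1],(800,600),interpolation=2))
E
```

```text
7.35 tcp [0.4653 0.3557 0.1689] w 0.0878 F [0.3 0.4 0.3] yang 61.65 z [ 3.880e-02 -4.000e-04 -9.992e-01]
((338.5529479980469, 220.51174926757812), (13.449688911437988, 25.272401809692383), 12.52880859375) 333
[0.02629345 0.04058037 0.04406291] [0.57564732 0.05529003 0.04092482] ((575.8325805664062, 54.93873596191406), (32.760719299316406, 58.009586334228516), 78.91161346435547)
[[0.5453 0.078  0.04  ]
 [0.608  0.0653 0.04  ]
 [0.6014 0.0327 0.04  ]
 [0.5388 0.0458 0.04  ]]
feeder xy [-0.05270507  0.00225198]
```

View pics/s3c.png

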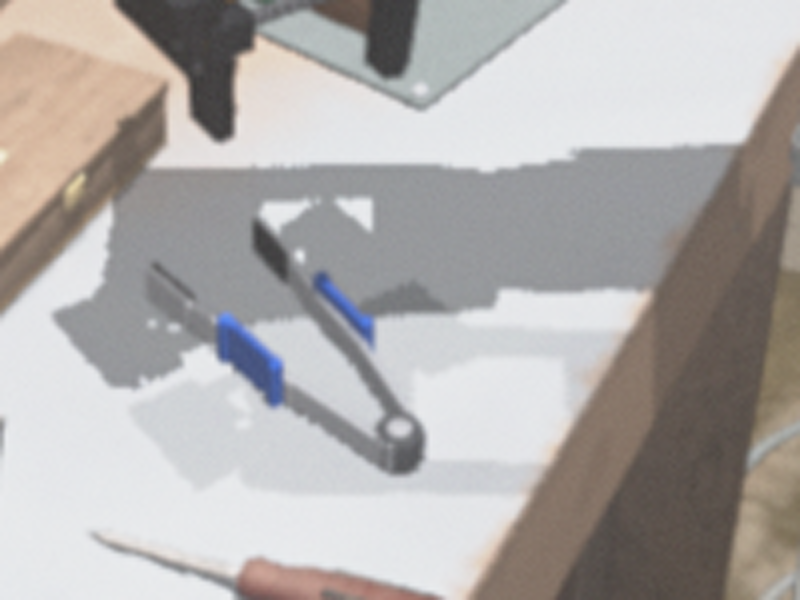

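The tongs are intact with the open fingers above them: grips at crop (250,358) and (345,305). The tool leans 2.2°, so I'll level it and descend.

{"name": "carry_out", "arguments": {"series": "88 -1 -2 0 0 2.2 0; 88 0 0 -40 0 0 0; 88 0 0 -40 0 0 0; 88 0 0 -20 0 0 0; 88 0 0 -10 0 0 0; 88 0 0 0 0 0 0"}}

```text
clock: 8.2
tcp_pos: [0.4702, 0.3559, 0.0661]
orientation: [0.245, 0.969, 0.005, 0.006]
ft_force: [0.2, -0.5, -0.3]
width: 0.0878
```

```bash
python3 -c "
from h import *
tool()"
```

```text
8.2 tcp [0.4702 0.3559 0.0661] w 0.0878 F [ 0.2 -0.5 -0.3] yang 61.64 z [ 0.0132  0.0064 -0.9999]
```

{"name": "carry_out", "arguments": {"series": "88 -6 -2 0 -0.4 0.8 0; 88 0 0 -15 0 0 0; 88 0 0 -15 0 0 0; 88 0 0 -10 0 0 0; 88 0 0 -8 0 0 0; 88 0 0 -4 0 0 0; 88 0 0 0 0 0 0"}}

```text
clock: 9.07
tcp_pos: [0.465, 0.3545, 0.0127]
orientation: [0.245, 0.97, 0.0, 0.001]
ft_force: [-0.1, 0.2, 0.9]
width: 0.0881
```

```bash
python3 -c "
from h import *
tool()
c=cam('side');cv2.imwrite('pics/s4c.png',cv2.resize(c['img'][270:390,240:400,::-1],(800,600),interpolation=2))"
```

```text
9.075 tcp [0.465  0.3545 0.0127] w 0.0881 F [-0.1  0.2  0.9] yang 61.64 z [ 1.3e-03  4.0e-04 -1.0e+00]
```

View pics/s4c.png

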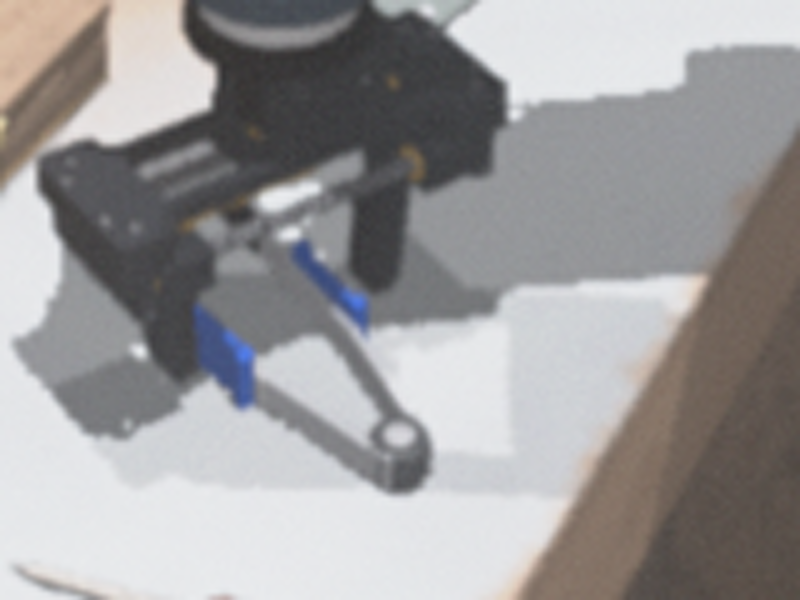

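The fingers straddle the grips (near finger at crop (178,310), far finger at (380,230)). Down a little, then squeeze to half open.

{"name": "carry_out", "arguments": {"series": "88 2 -1 -5 0 0 0; 66 0 0 0 0 0 0; 62 0 0 0 0 0 0; 59 0 0 0 0 0 0; 57 0 0 0 0 0 0; 56 0 0 0 0 0 0; 56 0 0 0 0 0 0; 56 0 0 0 0 0 0", "force": 30}}

```text
clock: 10.12
tcp_pos: [0.468, 0.3538, 0.0087]
orientation: [0.245, 0.97, 0.001, 0.002]
ft_force: [1.1, 0.4, -0.7]
width: 0.056
```

```bash
python3 -c "
from h import *
tool()"
```

```text
10.125 tcp [0.468  0.3538 0.0087] w 0.056 F [ 1.1  0.4 -0.7] yang 61.65 z [ 0.0035  0.0013 -1.    ]
```

{"name": "carry_out", "arguments": {"series": "56 0 0 10 0 0 0; 56 0 0 20 0 0 0; 56 0 0 35 0 0 0; 56 0 0 40 0 0 0; 56 5 -36 0 0 0 3; 56 5 -36 0 0 0 3; 56 5 -36 0 0 0 3; 56 5 -36 0 0 0 3"}}

```text
clock: 11.12
tcp_pos: [0.4904, 0.2092, 0.1289]
orientation: [0.136, 0.991, 0.004, 0.007]
ft_force: [1.5, -1.2, -1.2]
width: 0.0564
```

{"name": "carry_out", "arguments": {"series": "56 5 -36 0 0 0 3; 56 5 -36 0 0 0 3; 56 5 -36 0 0 0 0; 56 3 -25 0 0 0 0; 56 0 0 0 0 0 0; 56 0 0 0 0 0 0"}}

```text
clock: 11.88
tcp_pos: [0.5117, 0.0703, 0.1389]
orientation: [0.084, 0.996, 0.005, 0.013]
ft_force: [-0.4, -0.5, -0.6]
width: 0.0564
```

```bash
python3 - <<'E'
from h import *
tool()
c=cam("top");save(c,"t5.png");np.save("t5d.npy",c["depth"])
c2=cam("side");save(c2,"s5.png")
a=cv2.resize(c["img"][150:290,290:383,::-1],(400,600),interpolation=2)
b=cv2.resize(c2["img"][190:340,230:330,::-1],(400,600),interpolation=2)
cv2.imwrite("pics/c5.png",cv2.hconcat([a,b]))
E
```

```text
11.875 tcp [0.5117 0.0703 0.1389] w 0.0564 F [-0.4 -0.5 -0.6] yang 80.38 z [ 0.0266  0.0081 -0.9996]
```

View pics/c5.png

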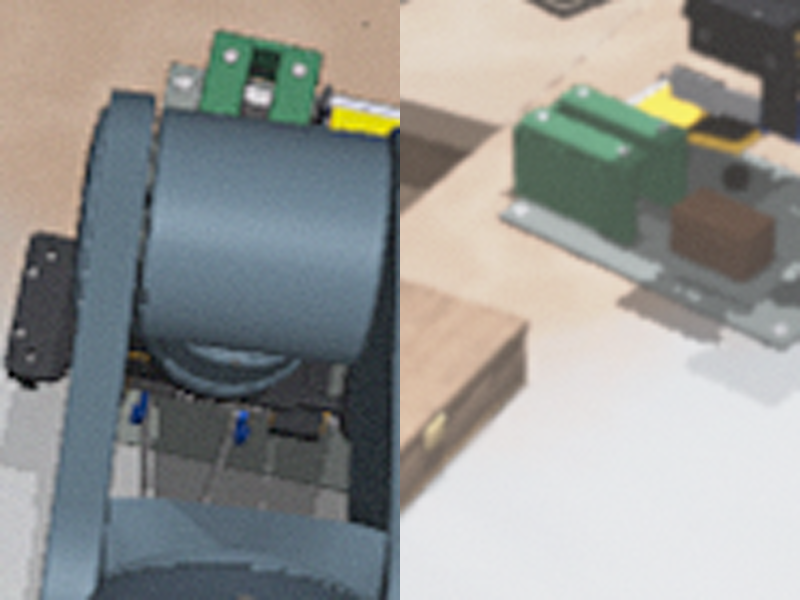

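The top view is now blocked by the arm. I'll level, lower partway and use the side view.

{"name": "carry_out", "arguments": {"series": "56 -5 -2 -20 -0.5 1.5 -0.9; 56 0 0 -25 0 0 0; 56 0 0 -15 0 0 0; 56 0 0 0 0 0 0; 56 0 0 0 0 0 0"}}

```text
clock: 12.6
tcp_pos: [0.5041, 0.0712, 0.0737]
orientation: [0.09, 0.996, -0.001, -0.003]
ft_force: [0.4, -0.7, -0.6]
width: 0.0561
```

```bash
python3 - <<'E'
from h import *
tool()
c2=cam("side");save(c2,"s6.png")
cv2.imwrite("pics/c6.png",cv2.resize(c2["img"][180:300,270:430,::-1],(800,600),interpolation=2))
E
```

```text
12.6 tcp [0.5041 0.0712 0.0737] w 0.0561 F [ 0.4 -0.7 -0.6] yang 79.65 z [-0.0066 -0.0017 -1.    ]
```

View pics/c6.png

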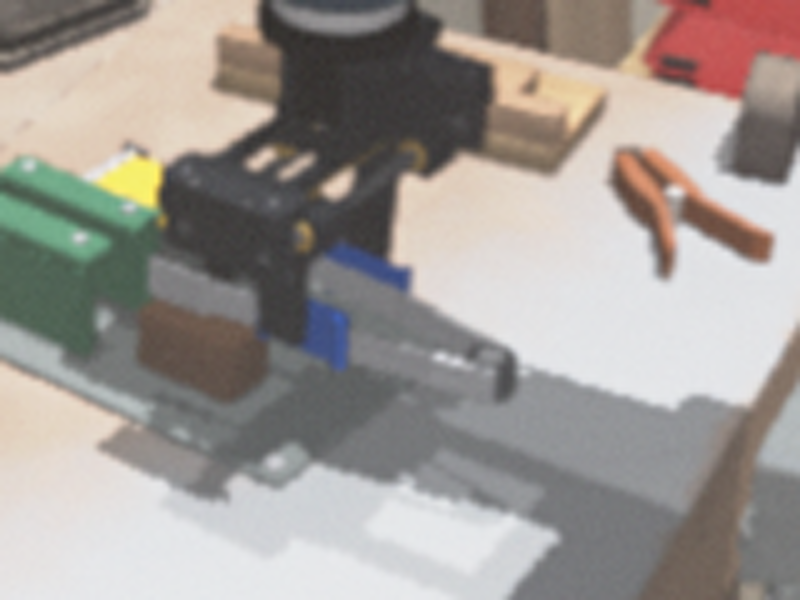

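The tongs are held level above the block: near jaw tip at crop (150,285), pivot at (490,360), block below at (203,345). Checking the jaw coordinates by rays.

```bash
python3 - <<'E'
from h import *
c=cam("side")
px=lambda x,y:[270+x/5,180+y/5]
T=onplane(c,[px(150,288)],.065)[0];U=onplane(c,[px(150,258)],.087)[0];V=onplane(c,[px(490,358)],.08)[0]
C=np.array([.5755,.0553]);o=np.array([.5041,.0712]);a=np.radians(79.65-90);F=np.array([[np.cos(a),np.sin(a)],[-np.sin(a),np.cos(a)]])
for n,p in(("tipbot",T),("tiptop",U),("pivot",V)):print(n,p.round(4),F@(p[:2]-o))
print("block in tool frame",F@(C-o))
# depth based: grey near jaw side face and block top
m=np.zeros((480,640),bool);m[232:243,301:318]=1
P=cloud(c,m);P=P[P[:,2]>.055];Q=(P[:,:2]-o)@F.T;print("jaw cloud",len(P),np.percentile(Q,[2,50,98],axis=0).round(4),np.percentile(P[:,2],[2,50,98]).round(4))
m=np.zeros((480,640),bool);m[240:248,300:320]=1
P=cloud(c,m);hs=cv2.cvtColor(c["img"],cv2.COLOR_RGB2HSV);P=cloud(c,m&(hs[:,:,0]<15)&(hs[:,:,1]>80));print("block pts",len(P),((P[:,:2]-o)@F.T).mean(0),P[:,2].mean())
E
```

```text
tipbot [0.5899 0.0861 0.065 ] [0.08170477 0.03008301]
tiptop [0.5868 0.0927 0.087 ] [0.07750088 0.03601663]
pivot [0.4094 0.0862 0.08  ] [-0.09585106 -0.00227037]
block in tool frame [ 0.07309483 -0.00281351]
jaw cloud 143 [[-0.0063  0.0253]
 [ 0.0534  0.032 ]
 [ 0.0763  0.0861]] [0.0642 0.0775 0.1403]Traceback (most recent call last):
  File "<stdin>", line 12, in <module>
  File "h.py", line 13, in cloud
    v,u=np.nonzero(mask&(c["depth"]>0)); n=cv2.undistortPoints(np.c_[u,v].astype(float).reshape(-1,1,2),c["K"],c["D"]).reshape(-1,2)
                                           ~~~~~~~~~~~~~~~~~~~^^^^^^^^^^^^^^^^^^^^^^^^^^^^^^^^^^^^^^^^^^^^^^^^^^^^^^^^
cv2.error: OpenCV(4.12.0) /io/opencv/modules/calib3d/src/undistort.dispatch.cpp:347: error: (-215:Assertion failed) CV_IS_MAT(_src) && CV_IS_MAT(_dst) && (_src->rows == 1 || _src->cols == 1) && (_dst->rows == 1 || _dst->cols == 1) && _src->cols + _src->rows - 1 == _dst->rows + _dst->cols - 1 && (CV_MAT_TYPE(_src->type) == CV_32FC2 || CV_MAT_TYPE(_src->type) == CV_64FC2) && (CV_MAT_TYPE(_dst->type) == CV_32FC2 || CV_MAT_TYPE(_dst->type) == CV_64FC2) in function 'cvUndistortPointsInternal'
```

{"name": "carry_out", "arguments": {"series": "56 4 -4 0 0 -0.4 0; 56 0 0 0 0 0 0; 56 0 0 -10 0 0 0; 56 0 0 -10 0 0 0; 56 0 0 -10 0 0 0; 56 0 0 -8 0 0 0; 56 0 0 -5 0 0 0; 56 0 0 0 0 0 0"}}

```text
clock: 13.7
tcp_pos: [0.5089, 0.0666, 0.0286]
orientation: [0.091, 0.996, -0.001, 0.002]
ft_force: [0.2, -0.1, -0.5]
width: 0.0562
```

```bash
python3 -c "
from h import *
tool()"
```

```text
13.7 tcp [0.5089 0.0666 0.0286] w 0.0562 F [ 0.2 -0.1 -0.5] yang 79.61 z [ 0.0029 -0.0019 -1.    ]
```

{"name": "carry_out", "arguments": {"series": "56 0 0 -5 0 0 0; 53 0 0 -1 0 0 0; 51 0 0 0 0 0 0; 49 0 0 0 0 0 0; 47 0 0 0 0 0 0; 44 0 0 0 0 0 0; 40 0 0 0 0 0 0; 40 0 0 0 0 0 0", "force": 30}}

```text
clock: 14.7
tcp_pos: [0.5098, 0.0666, 0.0232]
orientation: [0.09, 0.996, -0.001, 0.003]
ft_force: [0.1, 0.3, -1.6]
width: 0.0462
```

```bash
python3 -c "
from h import *
tool()"
```

```text
14.7 tcp [0.5098 0.0666 0.0232] w 0.0462 F [ 0.1  0.3 -1.6] yang 79.62 z [ 0.0048 -0.0021 -1.    ]
```

The fingers stopped at 46 mm, so the jaws are on the block. Slow lift.

{"name": "carry_out", "arguments": {"series": "40 0 0 3 0 0 0; 40 0 0 8 0 0 0; 40 0 0 14 0 0 0; 40 0 0 18 0 0 0; 40 0 0 18 0 0 0; 40 0 0 18 0 0 0; 40 0 0 18 0 0 0; 40 0 0 14 0 0 0", "force": 34}}

```text
clock: 15.7
tcp_pos: [0.5099, 0.0666, 0.1427]
orientation: [0.09, 0.996, -0.001, 0.004]
ft_force: [0.1, -0.1, -1.1]
width: 0.0459
```

{"name": "carry_out", "arguments": {"series": "40 0 0 12 0 0 0; 40 0 0 10 0 0 0; 40 0 0 6 0 0 0; 40 0 0 4 0 0 0; 40 0 0 0 0 0 0; 40 0 0 0 0 0 0; 40 0 0 0 0 0 0; 40 0 0 0 0 0 0"}}

```text
clock: 16.7
tcp_pos: [0.5093, 0.0666, 0.1764]
orientation: [0.091, 0.996, -0.001, 0.003]
ft_force: [-0.3, 0.9, -1.0]
width: 0.0466
```

```bash
python3 - <<'E'
from h import *
tool()
c=cam("side");save(c,"s7.png");h,s,v=cv2.split(cv2.cvtColor(c["img"],cv2.COLOR_RGB2HSV))
cv2.imwrite("pics/c7.png",cv2.resize(c["img"][120:330,240:520,::-1],(800,600),interpolation=2))
P=cloud(c,(h<15)&(s>90)); P=P[(abs(P[:,0]-.575)<.07)&(abs(P[:,1]-.055)<.06)&(P[:,2]>.05)&(P[:,2]<.3)]
print(len(P),np.percentile(P,[3,50,97],axis=0).round(3))
E
```

```text
16.7 tcp [0.5093 0.0666 0.1764] w 0.0466 F [-0.3  0.9 -1. ] yang 79.61 z [ 0.006  -0.0022 -1.    ]Traceback (most recent call last):
  File "<stdin>", line 6, in <module>
    return _quantile_unchecked(
        a, q, axis, out, overwrite_input, method, keepdims, weights)
    return _ureduce(a,
                    func=_quantile_ureduce_func,
    ...<5 lines>...
                    overwrite_input=overwrite_input,
                    method=method)
    r = func(a, **kwargs)
    result = _quantile(arr,
                       quantiles=q,
    ...<2 lines>...
                       out=out,
                       weights=wgt)
    slices_having_nans = np.isnan(arr[-1, ...])
                                  ~~~^^^^^^^^^
IndexError: index -1 is out of bounds for axis 0 with size 0
```

View pics/c7.png

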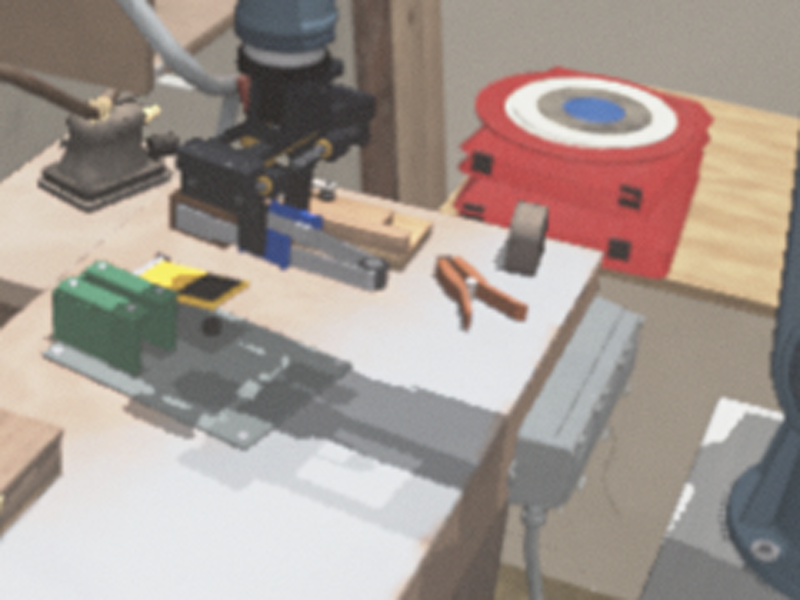

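The block is in the jaws (brown around the jaw at crop (205,205)) and the plate is empty. Its underside is at about 0.159 m, so I'll lower 7 mm, settle, check and hand in.

{"name": "carry_out", "arguments": {"series": "40 0 0 -4 0 0 0; 40 0 0 -3 0 0 0; 40 0 0 0 0 0 0; 40 0 0 0 0 0 0; 40 0 0 0 0 0 0; 40 0 0 0 0 0 0; 40 0 0 0 0 0 0; 40 0 0 0 0 0 0"}}

```text
clock: 17.75
tcp_pos: [0.5093, 0.0667, 0.1689]
orientation: [0.09, 0.996, -0.001, 0.003]
ft_force: [0.3, -0.6, -1.0]
width: 0.0463
```

```bash
python3 - <<'E'
from h import *
s=tool();print(abs(s["joint_vel"]).max())
c=cam("side");h,sa,v=cv2.split(cv2.cvtColor(c["img"],cv2.COLOR_RGB2HSV))
m=np.zeros((480,640),bool);m[180:212,295:335]=1
P=cloud(c,m&(h<20)&(sa>60)&(v<140)); P=P[P[:,2]>.08]; print(len(P),P.mean(0) if len(P) else "",P[:,2].min() if len(P) else "")
if len(P)>20 and s["width"]>.044: print("handing in"); arm.sign_off()
E
```

```text
17.75 tcp [0.5093 0.0667 0.1689] w 0.0463 F [ 0.3 -0.6 -1. ] yang 79.62 z [ 0.006  -0.0023 -1.    ]
0.0009345721029158909
85 [0.55051656 0.08844497 0.20223991] 0.15678046839328677
handing in
the job is handed in; nothing more can be done
```

I pressed the paddle down to its stop, which pushed the block out onto the plate. I then took the tongs by the blue grips, closed the jaws on the block, lifted it and handed the job in at about 17.8 s.

- **Paddle:** the fingertips reached 30 mm height with 18 N at the stop, and the picture afterwards showed the block fully out. I measured its centre at 53 mm in front of the mouth, against about 52 mm expected.
- **Block:** the gripper was never brought near it, only the tongs' jaws. Its underside is about 15 cm up. That figure comes from the arm's height, because the last colour measurement near the block was rough (its points averaged 0.202 m, lowest 0.157 m, so they probably included other surfaces).
- **Last checks:** fingers steady at 46 mm (47 mm was expected on the block), arm at rest, and the weight showing as about −1 N at the wrist. The final picture, taken 7 mm higher, showed the block in the jaws and the plate empty. The clamp and tape measure still lay in place in that picture; the screwdriver was outside it, and I last saw it undisturbed before taking the tongs.
- **What failed:** two measuring scripts stopped with an error partway, one checking the jaws and one measuring the block's height. Neither affected the moves.
- **Pictures:** I viewed 10, within the budget.

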